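File seedling tubes by length, then show the longest over the light panel

TASK

File the two shorter culture tubes of the narrow transfer block in the rack, each by its length: into a free hole of the row in which a tube of the same length already stands, lowered right home and let go, not dropped. Then draw the remaining, longest tube out of the transfer block, tip it cap up to a slant of about 45 degrees with its middle over the middle of the light panel and its foot at least 70 mm above the panel, and finish while still holding it there, still, in the gripper. Leave the two tubes already in the rack and everything else on the bench where they are.

Things in the scene. Friction and masses are not known exactly. Their poses are not given: they have to be found in the camera images.
- rack: Fixed aluminium tube rack, 140 x 210 x 46 mm (x, y, z), origin at the centre of its underside, z up. Two rows at its own x = -35 and +35 mm, each with holes at y = -70, 0 and +70 mm. Holes are square, 25 mm wide, 40 mm deep, chamfered. The middle hole of each row holds kept80 or kept100 (either way round); end holes are free.
- block: Fixed grey plastic transfer block, 200 x 60 x 46 mm (x, y, z). Origin at the centre of its underside, on the bench; z up. Three square holes 25 mm wide and 40 mm deep in one line along its own x, at x = -70, 0 and +70 mm; they hold tube80, tube100 and tube120 in any order.
- panel: Fixed flat light panel with a white top, 120 x 120 x 12 mm, lying on the bench. Origin at the centre of its underside; z up.
- tube80_c (a point): Centre (half-way up) of the shortest tube of the transfer block: a closed clear round tube, 80 mm long, 22 mm in diameter; its top 22 mm is a white cap 26 mm in diameter. About 36 g (0.7 to 1.4 times). Own z axis runs from foot to cap, up as it stands. In any hole its foot is 6 mm, its centre 46 mm and its top 86 mm above the bench.
- tube100_c (a point): Centre (half-way up) of the middle-length tube of the transfer block: a closed clear round tube, 100 mm long, 22 mm in diameter; its top 22 mm is a white cap 26 mm in diameter. About 45 g (0.7 to 1.4 times). Own z axis runs from foot to cap, up as it stands. In any hole its foot is 6 mm, its centre 56 mm and its top 106 mm above the bench.
- tube120_c (a point): Centre (half-way up) of the longest tube of the transfer block: a closed clear round tube, 120 mm long, 22 mm in diameter; its top 22 mm is a white cap 26 mm in diameter. About 54 g (0.7 to 1.4 times). Own z axis runs from foot to cap, up as it stands. In any hole its foot is 6 mm, its centre 66 mm and its top 126 mm above the bench.
- tube120_foot (a point): Middle of the foot (lower end) of the longest tube, 60 mm from its centre along the axis.
- kept80_c (a point): Centre (half-way up) of the short tube already standing in the rack; it marks the row of the 80 mm tubes: a closed clear round tube, 80 mm long, 22 mm in diameter; its top 22 mm is a white cap 26 mm in diameter. About 36 g (0.7 to 1.4 times). Own z axis runs from foot to cap, up as it stands. In any hole its foot is 6 mm, its centre 46 mm and its top 86 mm above the bench.
- kept100_c (a point): Centre (half-way up) of the longer tube already standing in the rack; it marks the row of the 100 mm tubes: a closed clear round tube, 100 mm long, 22 mm in diameter; its top 22 mm is a white cap 26 mm in diameter. About 45 g (0.7 to 1.4 times). Own z axis runs from foot to cap, up as it stands. In any hole its foot is 6 mm, its centre 56 mm and its top 106 mm above the bench.
- dishes: Two stacked closed culture dishes, 91 mm in diameter, 29 mm high. Origin under the centre. Bystander.
- beaker: Empty glass beaker, 66 mm in diameter, 85 mm high. Origin under the centre. Bystander.
- washbottle: White bottle with a blue cap, 64 mm in diameter, 130 mm high. Origin under the centre. Bystander.
- jar: Amber glass jar, 60 mm in diameter, 80 mm high. Origin under the centre. Bystander.
- sparecap: Spare white tube cap, 26 mm in diameter, 22 mm high. Origin under the centre. Bystander.
- tweezers: Steel tweezers lying flat along their y, 110 mm long, 4 mm thick. Origin under the centre. Bystander.
- timer: White bench timer, 50 x 70 x 22 mm. Origin under the centre. Bystander.
Mind the look-alikes: they are no part of the job. What is shaped like the part that bears tube80_c but pink or purple is not meant.

How it is judged (in metres and radians):
On the way:
1. the 80 mm and the 100 mm tube stand fully home, released, in the rows of their own length, while the longest tube is still in the transfer block (y of tube80_c in the frame of rack between -0.085 and 0.085 m and z of tube80_c in the frame of rack between 0.041 and 0.051 m and angle between each of tube80_c, tube100_c, kept80_c, kept100_c's own z axis and vertical below 0.15 rad and y of tube100_c in the frame of rack between -0.085 and 0.085 m and z of tube100_c in the frame of rack between 0.051 and 0.061 m and y of kept80_c in the frame of rack between -0.085 and 0.085 m and z of kept80_c in the frame of rack between 0.041 and 0.051 m and y of kept100_c in the frame of rack between -0.085 and 0.085 m and z of kept100_c in the frame of rack between 0.051 and 0.061 m and ((x of kept80_c in the frame of rack between 0.028 and 0.042 m and x of tube80_c in the frame of rack between 0.028 and 0.042 m and x of kept100_c in the frame of rack between -0.042 and -0.028 m and x of tube100_c in the frame of rack between -0.042 and -0.028 m) or (x of kept80_c in the frame of rack between -0.042 and -0.028 m and x of tube80_c in the frame of rack between -0.042 and -0.028 m and x of kept100_c in the frame of rack between 0.028 and 0.042 m and x of tube100_c in the frame of rack between 0.028 and 0.042 m)) and contact force between each of tube80, tube100, kept80, kept100 and the fingers below 0.1 N and linear speed of each of tube80, tube100 below 0.03 m/s and height (world z) of tube120_foot below 0.02 m and horizontal distance between tube120_foot and block below 0.09 m), for 0.2 s.
At the end, for the whole second after the job is handed in: Both shorter tubes home (5 mm), upright and released in the row of their length; the longest held still by the fingers alone, cap up, at 45 +/- 12 degrees, centre within 50 mm (level) of the panel's centre, foot 80 mm above the bench; nothing else moved (bystanders 30 mm) (y of tube80_c in the frame of rack between -0.085 and 0.085 m and z of tube80_c in the frame of rack between 0.041 and 0.051 m and angle between each of tube80_c, tube100_c, kept80_c, kept100_c's own z axis and vertical below 0.15 rad and y of tube100_c in the frame of rack between -0.085 and 0.085 m and z of tube100_c in the frame of rack between 0.051 and 0.061 m and y of kept80_c in the frame of rack between -0.085 and 0.085 m and z of kept80_c in the frame of rack between 0.041 and 0.051 m and y of kept100_c in the frame of rack between -0.085 and 0.085 m and z of kept100_c in the frame of rack between 0.051 and 0.061 m and ((x of kept80_c in the frame of rack between 0.028 and 0.042 m and x of tube80_c in the frame of rack between 0.028 and 0.042 m and x of kept100_c in the frame of rack between -0.042 and -0.028 m and x of tube100_c in the frame of rack between -0.042 and -0.028 m) or (x of kept80_c in the frame of rack between -0.042 and -0.028 m and x of tube80_c in the frame of rack between -0.042 and -0.028 m and x of kept100_c in the frame of rack between 0.028 and 0.042 m and x of tube100_c in the frame of rack between 0.028 and 0.042 m)) and contact force between each of tube80, tube100, kept80, kept100 and the fingers below 0.1 N and linear speed of each of tube80, tube100, tube120 below 0.03 m/s and angle between tube120_c's own z axis and vertical between 0.575 and 0.995 rad and horizontal distance between tube120_c and panel below 0.05 m and height (world z) of tube120_foot above 0.08 m and contact force between tube120 and the fingers above 1 N and contact force between tube120 and panel below 0.05 N and contact force between tube120 and block below 0.05 N and contact force between tube120 and rack below 0.05 N and distance of each of dishes, beaker, washbottle, jar, sparecap, tweezers, timer from where it was at the start of the episode below 0.03 m); the arm keeps its last pose, push and grip.
It fails at once if a tube already in the rack is pulled out or shifted by more than 20 mm (distance of any of kept80_c, kept100_c from where it was at the start of the episode above 0.02 m).
It fails at once if a bystander is moved by more than 30 mm (distance of any of dishes, beaker, washbottle, jar, sparecap, tweezers, timer from where it was at the start of the episode above 0.03 m).
It fails at once if a tube is dropped (falls free faster than 0.6 m/s) ((linear speed of tube80 above 0.6 m/s and contact force between tube80 and the fingers below 0.05 N and contact force between tube80 and the arm below 0.05 N) or (linear speed of tube100 above 0.6 m/s and contact force between tube100 and the fingers below 0.05 N and contact force between tube100 and the arm below 0.05 N) or (linear speed of tube120 above 0.6 m/s and contact force between tube120 and the fingers below 0.05 N and contact force between tube120 and the arm below 0.05 N)).
It also fails if it takes over 72 s, if anything falls off the work surface, if the arm or the gripper's body presses on something with over 40 N, if the wrist force passes 120 N, or if a joint passes its speed limit or range.

ROBOT

A 6-joint arm with a two-finger parallel gripper is mounted at the origin on the work surface. World frame = base frame: x ahead of the robot, y to its left, z up, the work surface at z = 0. Lengths are in mm, angles in degrees, forces in N, time in s.
With the tool pointing down it reaches from about 325 to 925 mm from the base axis. Payload 3.1 kg.
Tool frame: the origin (TCP) lies at the very end of the fingers, on their centre line; the grasp point (between the pads) lies grasp_offset behind it (grasp_offset is the distance from the TCP to the grasp point, in mm); z points along the fingers, y is the line along which they close (so a half turn about z gives the same grasp; the last joint's range is limited). The gripper opens to 85 mm and grips with 20 to 120 N. Pads are 22 mm wide; open, the fingers measure 114 mm over their backs; the gripper's body (76 mm by 85 mm) begins 54 mm behind the grasp point. The pads swing forward as they close: fully open they stand 13 mm farther back than shut.
Start: joints at [-83.434, 12.427, 92.441, -0, 75.132, -6.429], TCP at [140.559, -609.001, 231.3] pointing down, gripper open.
Joint ranges: [-157.48, 157.48], [-44.54, 120.13], [17.64, 146.25], [-64.5, 244.5], [7.68, 150.69], [-147.95, 147.95]. Speed limits (degrees/s): [159.86, 159.86, 180, 180, 180, 180].

INTERFACE

Orientations are given as [roll, pitch, yaw] about the fixed x, y, z axes, in that order (R = Rz(yaw) Ry(pitch) Rx(roll)).
In Python, from station import * gives the robot as it stands. Calls block until the motion is done:
- goto(position, orientation): joint-space move of the TCP to a pose.
- move_l(position, attitude=None, speed=150): straight line of the TCP; attitude=None keeps the orientation; speed is the mean speed in mm/s.
- move_j(angles): joint-space move.
- grip(opening, squeeze=None): finger opening in mm; squeeze is the grip in N (None keeps the last); returns when the fingers have stopped.
- wait(seconds).
- solve_ik(position, orientation): joint angles nearest the present ones, or None.
- get_obs(): the state.
- get_image(name): name is "side" or "top" or "wrist"; returns the picture (480x640x3 uint8, red, green, blue); there is no depth.
- get_calibration(name): a dict with "fx", "fy", "cx", "cy" (pixels), "R" (3x3) and "t" (3): a world point X has camera coordinates R X + t; the wrist camera has in their place "mount" (4x4, takes a point from camera to tool coordinates, whose origin is the TCP and whose axes are the flange's). Camera axes: x right, y down, z forward; pixel columns grow to the right and rows downward; lengths in mm; the calibration is good to about 2 mm. A picture is of the moment at which its call begins: read the wrist's pose just before it. get_calibration takes no time and is no camera call.
A pose or a line that the arm cannot do raises Unreachable and nothing moves.
- sign_off(): hands the job in; it is judged then, once.
Trained networks look in the newest picture that a camera, given by its name, has taken for a name from the list of things; names that differ only in an ending like _2 or _b are one class to them, and where a whole thing is asked for, a point or a joint stands for the part that bears it (a point fixed in the world has none). Each returns a list of dicts, best first, with "score" (0 to 1); they miss things now and then, are a little off and sometimes report something else, mostly with a low value. They report only what shows in the picture. A call takes as long as a camera call. They do not tell look-alikes from the thing itself.
- spot_in(name, camera): "extent" ([centre column, centre row, width, height] in pixels, round what is visible of it).
- regions_of(name, camera): "region" (480x640 bool, what is visible of it) and "extent" ([centre column, centre row, width, height] in pixels, round what is visible of it).
The state is a dict: "t": time; "joint_pos": joint angles; "qvel": joint speeds; "effort": joint torques, N m; "tcp_pos": TCP position; "ee_rot": TCP orientation; "wrist_force": force on the tool from outside, world axes, zero at the start; "moment": the same for the moment, N m; "grip_width": finger opening in mm; "grip_force": force on a finger pad.
Only numpy, scipy, OpenCV 4.12 (cv2) and the standard library are available. Lean on these libraries where they do the work, as an engineer would, in place of code of your own. Each camera call takes 0.05 s, during which the arm holds its last target. There are 200 camera calls.

## Working session

There is one attempt and no reset: what is moved stays moved. The work goes in short steps, each a Python script; the robot and the scene stay as the last script left them, time stands still between calls to the robot, and variables do not carry over. Pictures are saved under pics/ and viewed, at most 10 in all, crops included, and the job is handed in when it is done.

```bash
ls; mkdir -p pics
python3 - <<'E'
from station import *
import cv2, numpy as np
for c in ("top","side"):
    cv2.imwrite(f"pics/{c}0.png", get_image(c)[:,:,::-1])
    for n in ("rack","block","panel","tube80_c","tube120_c","kept80_c","dishes","beaker","washbottle","jar"):
        print(c,n,[(np.round(d["extent"]).astype(int).tolist(),round(d["score"],2)) for d in spot_in(n,c)][:7])
    k=get_calibration(c);print({a:np.round(b,3).tolist() for a,b in k.items()})
k=get_calibration("wrist");print({a:np.round(b,3).tolist() for a,b in k.items()})
o=get_obs();print(o)
try: print(grasp_offset)
except Exception as e: print(e)
E
```

```text
pics
top rack [([258, 253, 103, 66], 0.7), ([325, 334, 43, 40], 0.23)]
top block [([380, 236, 32, 90], 0.81)]
top panel [([499, 274, 57, 61], 0.8)]
top tube80_c [([419, 245, 15, 15], 0.7), ([335, 265, 15, 6], 0.68), ([330, 239, 11, 10], 0.63), ([379, 232, 14, 14], 0.56)]
top tube120_c [([377, 196, 16, 19], 0.71)]
top kept80_c [([253, 236, 13, 11], 0.68), ([499, 275, 58, 60], 0.17)]
top dishes [([328, 335, 43, 40], 0.56)]
top beaker [([491, 186, 42, 36], 0.84)]
top washbottle [([325, 158, 28, 38], 0.89), ([432, 214, 12, 12], 0.75)]
top jar [([153, 300, 36, 29], 0.94)]
{'fx': 467.608, 'fy': 467.608, 'cx': 326.466, 'cy': 236.772, 'R': [[-0.018, -1.0, 0.007], [-0.993, 0.017, -0.117], [0.117, -0.009, -0.993]], 't': [49.845, 585.636, 1007.082]}
side rack [([280, 282, 140, 101], 0.86), ([381, 156, 21, 35], 0.18)]
side block [([354, 214, 96, 46], 0.72)]
side panel [([451, 184, 64, 32], 0.66)]
side tube80_c [([325, 225, 11, 36], 0.8), ([353, 234, 11, 34], 0.72), ([354, 196, 12, 19], 0.69), ([382, 189, 7, 28], 0.43)]
side tube120_c [([326, 180, 10, 39], 0.75)]
side kept80_c [([266, 252, 17, 30
[... 560 characters left out ...]
, 1.0]]}
{'t': 1.1, 'joint_pos': array([-8.34334410e+01,  1.24248150e+01,  9.24417910e+01, -1.63029582e-04,
        7.51332699e+01, -6.43007130e+00]), 'qvel': array([-0.01635396,  0.14236179, -0.0067286 , -0.04546665, -0.01383774,
       -0.04246351]), 'effort': array([ 6.62539463e-06, -3.96897984e+01, -3.04260349e+01, -2.53507387e-04,
        7.86418586e-04,  8.99232688e-07]), 'tcp_pos': array([ 140.56365173, -608.98884638,  231.32173995]), 'ee_rot': array([1.79999894e+02, 1.70479184e-04, 1.29966721e+01]), 'wrist_force': array([0.25338407, 0.6705395 , 0.19806639]), 'moment': array([-0.00914034, -0.05212387,  0.01369617]), 'grip_force': 0.0, 'grip_width': 85.2226010144601}
18.700000000000003
```

Run:
```python
import cv2
a=cv2.imread("pics/top0.png")[110:380,110:560];cv2.imwrite("pics/top1.png",cv2.resize(a,(800,480),interpolation=3))
a=cv2.imread("pics/side0.png")[120:420,180:500];cv2.imwrite("pics/side1.png",cv2.resize(a,(640,600),interpolation=3))
```

```text
(no output)
```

View pics/top1.png

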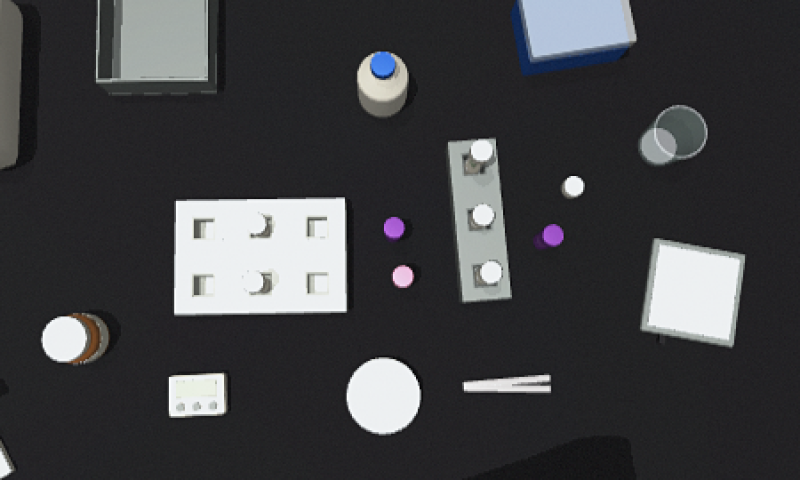

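View pics/side1.png

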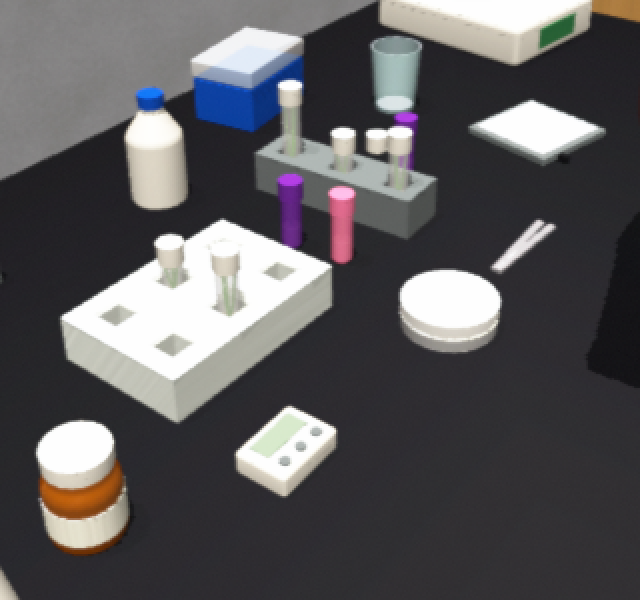

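The block, from +x to -x, holds 120 (crop 481,150), 80 (483,215) and 100 (490,272). In the rack, kept80 stands in the far row (258,224) and kept100 in the near row (255,282). The look-alikes are purple (394,228 and 553,235) and pink (402,276), all outside the block. The spare cap at (573,186) isn't a tube. I'll now convert pixels to positions and take wrist looks.

```bash
cat > h.py <<'E'
from station import *
import cv2, numpy as np
from scipy.spatial.transform import Rotation as Rn
def cam(name, obs=None):
    k=get_calibration(name)
    K=np.array([[k["fx"],0,k["cx"]],[0,k["fy"],k["cy"]],[0,0,1]])
    if "R" in k: return K,np.array(k["R"]),np.array(k["t"])
    M=np.array(k["mount"]); T=np.eye(4); T[:3,:3]=Rn.from_euler("xyz",obs["ee_rot"],degrees=True).as_matrix(); T[:3,3]=obs["tcp_pos"]
    W=np.linalg.inv(T@M); return K,W[:3,:3],W[:3,3]
def px2w(C,uv,z):
    K,R,t=C; c=-R.T@t; d=R.T@np.linalg.inv(K)@np.array([uv[0],uv[1],1.]); return c+d*(z-c[2])/d[2]
def w2px(C,X):
    K,R,t=C; p=K@(R@np.asarray(X,float)+t); return p[:2]/p[2]
E
python3 - <<'E'
from h import *
C=cam("top")
f=lambda u,v:(u/1.7778+110,v/1.7778+110)
for n,u,v,z in [("hL80",203,228,46),("hR80",317,227,46),("hL100",203,285,46),("hR100",317,283,46),("k80",260,223,86),("k100",255,281,106),("t120",481,150,126),("t80",483,215,86),("t100",490,272,106),("purR",553,235,80),("purL",394,228,80),("pink",402,276,80),("cap",573,186,22),("panel",693,293,12),
 ("bTL",448,143,46),("bTR",495,139,46),("bBL",463,301,46),("bBR",511,297,46)]:
    print(n,px2w(C,f(u,v),z)[:2].round(1))
E
```

```text
hL80 [585.5 264.7]
hR80 [584.4 123.9]
hL100 [515.1 264.1]
hR100 [515.2 124.4]
k80 [585.6 188.7]
k100 [515.7 191.6]
t120 [661.4 -71.9]
t80 [590.8 -77. ]
t100 [521.5 -80.5]
purR [ 566.  -160.9]
purL [577.7  29.3]
pink [520.1  20.9]
cap [ 634.5 -201.4]
panel [ 496.  -350.5]
bTL [687.7 -41.1]
bTR [ 691.9 -100.3]
bBL [490.1 -54.3]
bBR [ 493.9 -113.4]
```

Run:
```python
from h import *
import pickle
out={}
for n,p,y in [("rack",(545,262,190),0),("block",(585,-77,215),3.5)]:
    goto(p,[180,0,y]); wait(0.3)
    o=get_obs(); im=get_image("wrist"); out[n]=(o,im)
    C=cam("wrist",o); v=im[:,:,::-1].copy()
    P=[(585,264.5,46),(515,264.3,46),(585.6,189,86),(515.7,191,106)] if n=="rack" else [(661.4,-72,126),(590.8,-77,86),(521.5,-80.5,106)]
    for X in P: 
        q=w2px(C,X); print(n,q.round(0)); cv2.drawMarker(v,tuple(int(a) for a in q),(0,0,255),0,8,1)
    cv2.imwrite(f"pics/w_{n}.png",v); print(o["t"],o["ee_rot"].round(2),o["tcp_pos"].round(1))
    if n=="block": print([(np.round(d["extent"]).tolist(),round(d["score"],2)) for d in spot_in("tube80_c","wrist")])
pickle.dump(out,open("w.pkl","wb"))
```

```text
rack [315. 168.]
rack [316. 256.]
rack [431. 172.]
rack [428. 285.]
4.75 [ 1.8e+02 -0.0e+00 -3.0e-02] [545.1 261.7 190. ]
block [320. 113.]
block [321. 216.]
block [320. 315.]
6.3917 [-1.7999e+02  1.0000e-02  3.5900e+00] [585.1 -76.  214.9]
[([202.0, 275.0, 47.0, 44.0], 0.78), ([420.0, 240.0, 45.0, 48.0], 0.77), ([191.0, 216.0, 60.0, 41.0], 0.61), ([320.0, 211.0, 34.0, 40.0], 0.58)]
```

View pics/w_rack.png

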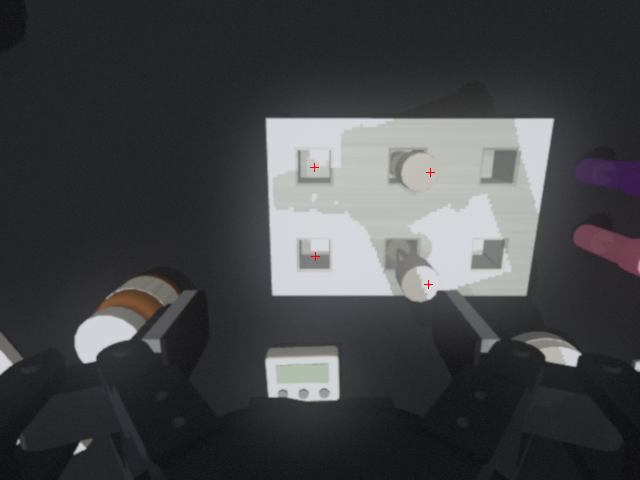

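View pics/w_block.png

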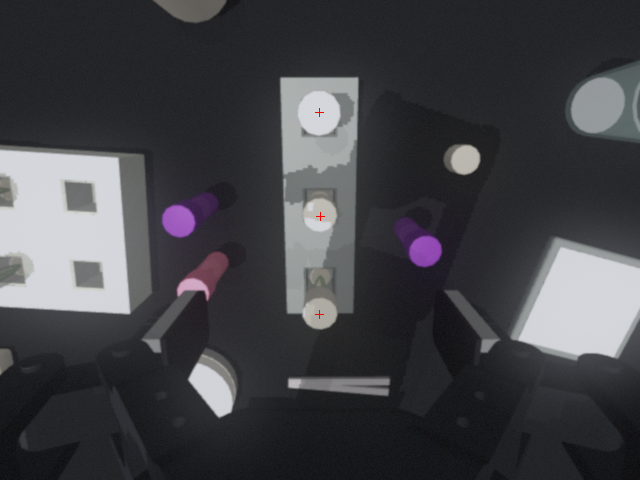

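The wrist views match the estimates within about 1 px. The rack's free left holes are at (314,167) and (314,255). The block caps are at (319,113) for 120, (320,214) for 80 and (320,314) for 100. Next is a small rack corner fit, then I take the 80 tube.

Run:
```python
from h import *
import pickle
o,im=pickle.load(open("w.pkl","rb"))["rack"]; C=cam("wrist",o)
g=im.mean(2)
m=(g>70).astype(np.uint8); m[300:]=0; m[:,570:]=0
n,l,s,_=cv2.connectedComponentsWithStats(m); i=1+s[1:,4].argmax(); 
c=max(cv2.findContours((l==i).astype(np.uint8),0,1)[0],key=cv2.contourArea)
q=cv2.approxPolyDP(c,8,True)[:,0]; print(q.tolist())
W=np.array([px2w(C,u,46)[:2] for u in q]); print(W.round(1))
# hole rims
for (u,v) in [(314,167),(314,255),(499,167),(489,254)]: print(px2w(C,(u,v),46)[:2].round(1))
o,im=pickle.load(open("w.pkl","rb"))["block"]; C=cam("wrist",o)
for (u,v,z) in [(319,113,126),(320,214,86),(320,314,106)]: print(px2w(C,(u,v),z)[:2].round(1))
# IK check of final tilt options
P=np.array([496,-350.5]); 
for az in range(0,360,30):
    # fingers point down & horizontally along az
    a=np.radians(az); d=np.array([np.cos(a),np.sin(a),-1])/2**.5
    cen=np.array([*P,160.]); tcp=cen-d*(45-18.7)
    for s in (1,-1):
        y=s*np.array([-np.sin(a),np.cos(a),0]); R=np.c_[np.cross(y,d),y,d]
        e=Rn.from_matrix(R).as_euler("xyz",degrees=True); j=solve_ik(tcp,e)
        if j is not None: print(az,s,e.round(0),tcp.round(0),np.round(j))
```

```text
[[265, 118], [257, 232], [271, 296], [527, 294], [553, 175], [553, 117]]
[[620.7 300.6]
 [535.  310.3]
 [480.5 301.3]
 [481.8  90.6]
 [579.1  84.8]
 [621.   91.4]]
[585.4 265.2]
[515.9 265.7]
[585.2 126.3]
[516.5 125.9]
[661.3 -71.7]
[592.6 -76.5]
[522.2 -80.8]
0 -1 [180. -45.   0.] [ 477. -350.  179.] [-62.  -0. 123.  56.  49.  -8.]
30 -1 [180. -45.  30.] [ 480. -360.  179.] [-65.  13. 108.  48.  72. -26.]
60 1 [-180.   45. -120.] [ 487. -367.  179.] [-62.  26.  91.  37.  90. 139.]
60 -1 [-180.  -45.   60.] [ 487. -367.  179.] [-62.  26.  91.  37.  90. -41.]
90 1 [180.  45. -90.] [ 496. -369.  179.] [-55.  36.  76.  25. 106. 124.]
90 -1 [180. -45.  90.] [ 496. -369.  179.] [-55.  36.  76.  25. 106. -56.]
120 1 [-180.   45.  -60.] [ 505. -367.  179.] [-47.  43.  65.  10. 116. 104.]
120 -1 [180. -45. 120.] [ 505. -367.  179.] [-47.  43.  65.  10. 116. -76.]
150 1 [180.  45. -30.] [ 512. -360.  179.] [-39.  45.  62.  -7. 118.  81.]
150 -1 [180. -45. 150.] [ 512. -360.  179.] [-39.  45.  62.  -7. 118. -99.]
180 1 [180.  45.  -0.] [ 515. -350.  179.] [-31.  41.  68. -23. 110.  59.]
180 -1 [180. -45. 180.] [ 515. -350.  179.] [ -31.   41.   68.  -23.  110. -121.]
210 1 [180.  45.  30.] [ 512. -341.  179.] [-24.  33.  81. -35.  95.  42.]
210 -1 [-180.  -45. -150.] [ 512. -341.  179.] [ -24.   33.   81.  -35.   95. -138.]
240 1 [180.  45.  60.] [ 505. -334.  179.] [-20.  22.  97. -46.  77.  28.]
270 1 [180.  45.  90.] [ 496. -332.  179.] [-21.   8. 114. -55.  54.  12.]
300 1 [180.  45. 120.] [ 487. -334.  179.] [-31.  -4. 127. -53.  25. -19.]
330 1 [180.  45. 150.] [ 480. -341.  179.] [ -49.   -9.  131.   44.   20. -146.]
330 -1 [180. -45. -30.] [ 480. -341.  179.] [-49.  -9. 131.  44.  20.  34.]
```

```bash
cat >> h.py <<'E'
def fz(): return np.round(get_obs()["wrist_force"],1)
def pick(x,y,zg,yaw=3.5,up=120,sq=45):
    z=zg-18.7
    grip(50); goto((x,y,z+65),[180,0,yaw]); move_l((x,y,z),speed=100)
    grip(0,sq); o=get_obs(); print("grip",o["grip_width"].round(1),o["grip_force"],o["wrist_force"].round(1),o["tcp_pos"].round(1))
    move_l((x,y,z+up),speed=130); o=get_obs(); print("lifted",o["grip_width"].round(1),o["t"])
def lower(x,y,z0,z1,step=4,lim=8):
    wait(.2); b=get_obs()["wrist_force"]; z=z0
    while z>z1+.01:
        z=max(z-step,z1); move_l((x,y,z),speed=45); f=get_obs()["wrist_force"]-b
        if np.linalg.norm(f)>3: print("z",round(z,1),f.round(1))
        if np.linalg.norm(f)>lim: return z
    return z
E
python3 - <<'E'
from h import *
pick(592.2,-76.7,77)
move_l((585.5,265.3,58.3+120),[180,0,0],speed=220)
move_l((585.5,265.3,58.3+52),speed=150); wait(.2)
o=get_obs(); im=get_image("wrist"); v=im[:,:,::-1].copy(); C=cam("wrist",o)
q=w2px(C,(585.5,265.3,46)); cv2.drawMarker(v,tuple(int(a) for a in q),(0,0,255),0,8,1)
cv2.imwrite("pics/w_pl80.png",v[:, 100:540]); print(q,o["t"],o["wrist_force"].round(1),o["tcp_pos"].round(1))
E
```

```text
Traceback (most recent call last):
  File "h.py", line 18, in pick
    grip(0,sq); o=get_obs(); print("grip",o["grip_width"].round(1),o["grip_force"],o["wrist_force"].round(1),o["tcp_pos"].round(1))
                                          ^^^^^^^^^^^^^^^^^^^^^
AttributeError: 'float' object has no attribute 'round'
```

```bash
sed -i 's/o\["grip_width"\].round(1)/round(o["grip_width"],1)/' h.py
python3 - <<'E'
from h import *
o=get_obs(); print("grip",o["grip_width"],o["grip_force"],o["wrist_force"].round(1),o["tcp_pos"].round(1),o["t"])
assert 20<o["grip_width"]<29
move_l((592.2,-76.7,178.3),speed=130); print(get_obs()["grip_width"])
move_l((585.5,265.3,58.3+120),[180,0,0],speed=220)
move_l((585.5,265.3,58.3+52),speed=150); wait(.2)
o=get_obs(); im=get_image("wrist"); v=im[:,:,::-1].copy(); C=cam("wrist",o)
q=w2px(C,(585.5,265.3,46)); cv2.drawMarker(v,tuple(int(a) for a in q),(0,0,255),0,8,1)
cv2.imwrite("pics/w_pl80.png",v[:, 100:540]); print(q,o["t"],o["wrist_force"].round(1),o["tcp_pos"].round(1))
E
```

```text
grip 24.55627877286989 44.019577503204346 [0.6 0.9 3.5] [593.1 -76.8  59.5] 8.5333
24.838451013550838
[319.2455998  252.12140965] 12.1167 [-0.1 -0.4 -0.4] [586.8 265.7 112.2]
```

View pics/w_pl80.png

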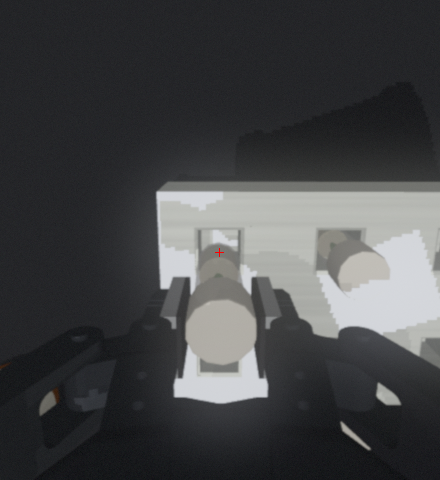

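The tube is held upright with its foot above the hole: cap at (221,325), hole centred on column 220. It's lined up, so I'm lowering.

Run:
```python
from h import *
z=lower(585.0,265.2,110.3,57.5); o=get_obs(); print(z,o["tcp_pos"].round(1),o["wrist_force"].round(1),o["t"],o["grip_width"])
```

```text
z 58.3 [ 0.1 -0.8  5.8]
z 57.5 [-1.5 -0.6  8.8]
57.5 [585.8 265.5  59.4] [-1.4 -0.3  8.3] 15.8667 24.535223467668274
```

Run:
```python
from h import *
grip(45); move_l((585,265.2,185),speed=180)
move_l((522,-80.8,185),[180,0,3.5],speed=250)
pick(521.7,-80.8,97,up=116)
Z=97-18.7
move_l((515.0,265.4,Z+116),[180,0,0],speed=220)
move_l((515.0,265.4,Z+50),speed=150)
z=lower(515.0,265.4,Z+50,Z-.8); o=get_obs(); print(z,o["tcp_pos"].round(1),o["wrist_force"].round(1),o["t"],o["grip_width"])
```

```text
grip 25.0 44.145739674568176 [-0.9  0.8  4.4] [522.6 -80.9  79.4]
lifted 25.1 21.3167
z 77.5 [-1.6 -0.4  7.1]
77.5 [516.  265.8  79.4] [-2.1 -1.   6.2] 27.0833 24.662899632835693
```

Run:
```python
from h import *
grip(45); move_l((515,265.4,205),speed=180); move_l((661,-71.7,215),[180,0,3.5],speed=250); wait(.3)
a=get_image("side")[120:420,180:500,::-1]; cv2.imwrite("pics/side2.png",cv2.resize(a,(640,600),interpolation=3)); print(get_obs()["t"])
```

```text
30.2417
```

View pics/side2.png

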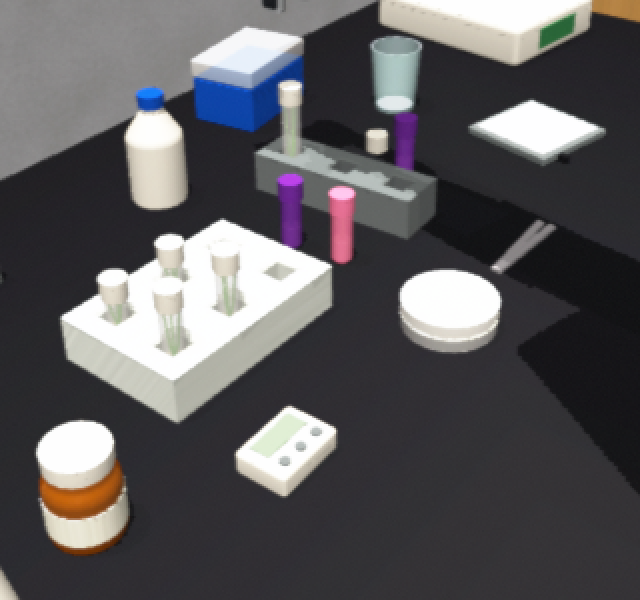

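The 80 and 100 tubes stand home in their rows, at crop (115,297) and (170,315). The 120 is still in the block at (290,120), and nothing else has moved. Now the long tube.

Run:
```python
from h import *
pick(660.5,-71.7,116,up=130,sq=80)
move_l((505,-335,230),[180,0,30],speed=180)
a=np.radians(240); d=np.array([np.cos(a),np.sin(a),-1])/2**.5
t=np.array([496,-350.5,180.])-d*31.3
try: move_l(t,[180,45,60],speed=20)
except Unreachable as e: print("l failed",e); goto(t,[180,45,60])
wait(.5); o=get_obs(); print(o["tcp_pos"].round(1),t.round(1),o["ee_rot"].round(1),o["grip_width"],o["grip_force"],o["t"])
for c in("side","wrist"): cv2.imwrite(f"pics/f_{c}.png",get_image(c)[:,:,::-1])
A=cv2.imread("pics/f_side.png")[60:300,280:520]; B=cv2.imread("pics/f_wrist.png")
cv2.imwrite("pics/f.png",np.hstack([cv2.resize(A,(400,400),interpolation=3),cv2.resize(B,(400,300))[:,:].copy() if 0 else cv2.copyMakeBorder(cv2.resize(B,(400,300)),0,100,0,0,0)]))
```

```text
grip 24.0 78.51828932762146 [ 0.1 -0.6  3.5] [661.6 -71.8  98.8]
lifted 23.7 33.0917
[ 507.  -331.4  202.2] [ 507.1 -331.3  202.1] [180.  45.  60.] 23.69765062298051 78.47858548164368 37.0
```

View pics/f.png

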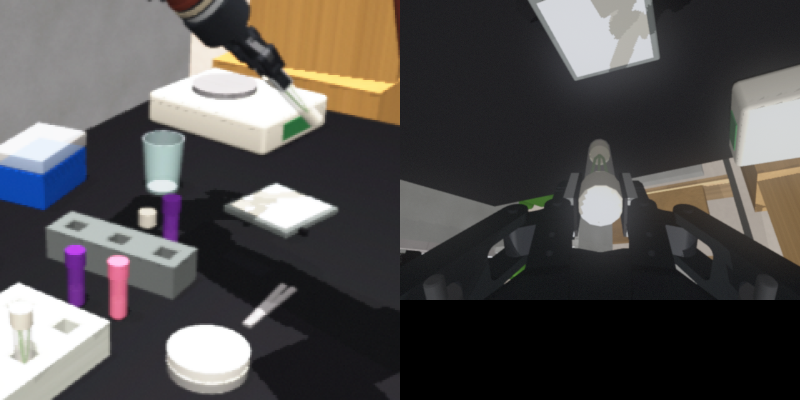

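The tube is held at 45° over the panel, cap in the fingers and foot clear at crop (310,120). It's steady, so I'm handing in.

```bash
python3 -c "
from station import *
wait(.5); print(sign_off())"
```

```text
the job is handed in; nothing more can be done
None
```

I handed the job in at about 38 s of the 72 s allowed. The 80 and 100 mm tubes stand home and released in their own rows, the 120 mm tube is held still at 45° over the middle of the panel, and the side view showed nothing else moved; no verdict was returned.

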